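# Tip a scoop of potatoes into the roasting tin

## Task

Lift the loaded scoop by its bridge handle, carry it level to the roasting tin (the broader, lower one of the two dark tins) without spilling, and tip it gently from just above the rim so that all three potatoes roll in. Then stand the empty scoop back flat on the chopping board and let go. Do not touch the potatoes with the gripper, and leave the tins and the other things where they stand.

Things in the scene. Friction and masses are not known exactly. Their poses are not given: they have to be found in the camera images.
- scoop: Flat bench scoop of bent aluminium, 150 mm long (x), 108 mm wide (y), 0.3 kg, standing on the board with three potatoes in it. Origin: centre of its underside; z up. 46 mm back wall at x = -75 mm, 34 mm side walls, front end (+x) open. Its floor rises 7 degrees from 4 mm at the back to 22 mm at the front lip: held level, the potatoes rest against the back wall.
- scoop_grip (a point): Centre of the scoop's handle: a straight wooden bar bridging it from side to side (along its y, 102 mm between upright metal straps), 20 mm thick (x), 22 mm high, its centre 98 mm above the scoop's underside at x = -5 mm, over the centre of mass. Free 30 mm below the bar; can be pinched from above, fingers before and behind it. Axes as the scoop's.
- scoop_lip (a point): Middle of the scoop's open front lip: x = +74 mm, 22 mm above its underside, axes as the scoop's. Front-down by more than 7 degrees, or after a quick start or stop, the potatoes roll out over it; a tip of 35 to 45 degrees empties the scoop.
- board: Wooden chopping board lying flat on the worktop, fixed, 240 mm (its x) by 340 mm (its y), 22 mm thick. Origin: centre of its underside.
- roasting_tin: Open rectangular roasting tin of dark steel, the broader and lower of the two dark tins: 155 mm (x) by 170 mm (y), 65 mm high, walls and bottom 4 mm thick, 0.8 kg, loose on the worktop. Origin: centre of its underside. It and the loaf tin may have exchanged places.
- loaf_tin: Open loaf tin of the same dark steel, narrower and deeper: 80 mm (x) by 170 mm (y), 88 mm high. Not to be used. Origin: centre of its underside.
- potato_1: Small potato, rigid, about 60 g, 41 mm thick and 70 mm long (its y axis), lying across the scoop. Origin: its centre.
- potato_2: Small potato, rigid, about 60 g, 38 mm thick and 64 mm long (its y axis), lying across the scoop. Origin: its centre.
- potato_3: Small potato, rigid, about 60 g, 39 mm thick and 67 mm long (its y axis), lying across the scoop. Origin: its centre.
- mug: Bystander: white mug with a handle, 82 mm wide, 91 mm high. Origin: centre of its underside.
- jar: Bystander: low glass jar with a screw lid, 74 mm wide, 84 mm high. Origin: centre of its underside.
- low_tin: Bystander: low round food tin, 86 mm across, 40 mm high. Origin: centre of its underside.
- fork: Bystander: fork with a dark handle, 197 mm long, 27 mm wide, 16 mm high, lying on the worktop between the chopping board and the tins. Origin: centre of its underside.

How it is judged (in metres and radians):
On the way, in this order (a step that is already met when the one before it is completed fails the run):
1. the scoop is lifted well clear of the board with the three potatoes in it (height (world z) of scoop above 0.07 m and x of potato_1 in the frame of scoop between -0.08 and 0.09 m and y of potato_1 in the frame of scoop between -0.055 and 0.055 m and z of potato_1 in the frame of scoop between 0 and 0.08 m and x of potato_2 in the frame of scoop between -0.08 and 0.09 m and y of potato_2 in the frame of scoop between -0.055 and 0.055 m and z of potato_2 in the frame of scoop between 0 and 0.08 m and x of potato_3 in the frame of scoop between -0.08 and 0.09 m and y of potato_3 in the frame of scoop between -0.055 and 0.055 m and z of potato_3 in the frame of scoop between 0 and 0.08 m), for 0.1 s.
2. the scoop's lip is over the roasting tin, all three potatoes still in the scoop (horizontal distance between scoop_lip and roasting_tin below 0.12 m and x of potato_1 in the frame of scoop between -0.08 and 0.09 m and y of potato_1 in the frame of scoop between -0.055 and 0.055 m and z of potato_1 in the frame of scoop between 0 and 0.08 m and x of potato_2 in the frame of scoop between -0.08 and 0.09 m and y of potato_2 in the frame of scoop between -0.055 and 0.055 m and z of potato_2 in the frame of scoop between 0 and 0.08 m and x of potato_3 in the frame of scoop between -0.08 and 0.09 m and y of potato_3 in the frame of scoop between -0.055 and 0.055 m and z of potato_3 in the frame of scoop between 0 and 0.08 m), for 0.1 s.
3. all three potatoes lie in the roasting tin (x of potato_1 in the frame of roasting_tin between -0.0775 and 0.0775 m and y of potato_1 in the frame of roasting_tin between -0.085 and 0.085 m and z of potato_1 in the frame of roasting_tin between 0 and 0.065 m and x of potato_2 in the frame of roasting_tin between -0.0775 and 0.0775 m and y of potato_2 in the frame of roasting_tin between -0.085 and 0.085 m and z of potato_2 in the frame of roasting_tin between 0 and 0.065 m and x of potato_3 in the frame of roasting_tin between -0.0775 and 0.0775 m and y of potato_3 in the frame of roasting_tin between -0.085 and 0.085 m and z of potato_3 in the frame of roasting_tin between 0 and 0.065 m), for 0.2 s.
At the end, for the whole second after the job is handed in: All three potatoes lie at rest inside the roasting tin (centres inside its outline and no higher than 65 mm above its underside); the scoop stands at rest on the chopping board, upright within 0.08 rad, its origin within 110 mm (board x) and 160 mm (board y) of the board's centre (all of step 3 and x of scoop in the frame of board between -0.11 and 0.11 m and y of scoop in the frame of board between -0.16 and 0.16 m and z of scoop in the frame of board between 0.015 and 0.03 m and angle between scoop's own z axis and vertical below 0.08 rad and linear speed of scoop below 0.02 m/s and linear speed of each of potato_1, potato_2, potato_3 below 0.05 m/s); the robot touches nothing.
It fails at once if a potato is spilled: it lies on the worktop, the board or elsewhere outside both scoop and roasting tin ((height (world z) of potato_1 below 0.04 m and not (x of potato_1 in the frame of roasting_tin between -0.0775 and 0.0775 m and y of potato_1 in the frame of roasting_tin between -0.085 and 0.085 m and z of potato_1 in the frame of roasting_tin between 0 and 0.065 m)) or (height (world z) of potato_2 below 0.04 m and not (x of potato_2 in the frame of roasting_tin between -0.0775 and 0.0775 m and y of potato_2 in the frame of roasting_tin between -0.085 and 0.085 m and z of potato_2 in the frame of roasting_tin between 0 and 0.065 m)) or (height (world z) of potato_3 below 0.04 m and not (x of potato_3 in the frame of roasting_tin between -0.0775 and 0.0775 m and y of potato_3 in the frame of roasting_tin between -0.085 and 0.085 m and z of potato_3 in the frame of roasting_tin between 0 and 0.065 m)) or contact force between any of potato_1, potato_2, potato_3 and board above 0.1 N or contact force between any of potato_1, potato_2, potato_3 and loaf_tin above 0.1 N).
It fails at once if the scoop, not yet emptied into the roasting tin, is tilted more than 0.35 rad while its lip is more than 180 mm from the roasting tin's centre (angle between scoop's own z axis and vertical above 0.35 rad and horizontal distance between scoop_lip and roasting_tin above 0.18 m and not ((x of potato_1 in the frame of roasting_tin between -0.0775 and 0.0775 m and y of potato_1 in the frame of roasting_tin between -0.085 and 0.085 m and z of potato_1 in the frame of roasting_tin between 0 and 0.065 m) and (x of potato_2 in the frame of roasting_tin between -0.0775 and 0.0775 m and y of potato_2 in the frame of roasting_tin between -0.085 and 0.085 m and z of potato_2 in the frame of roasting_tin between 0 and 0.065 m) and (x of potato_3 in the frame of roasting_tin between -0.0775 and 0.0775 m and y of potato_3 in the frame of roasting_tin between -0.085 and 0.085 m and z of potato_3 in the frame of roasting_tin between 0 and 0.065 m))).
It fails at once if a potato is dropped from a height or thrown (faster than 2 m/s) (linear speed of any of potato_1, potato_2, potato_3 above 2 m/s).
It fails at once if the gripper touches a potato (contact force between the fingers and potato_1 above 1 N or contact force between the fingers and potato_2 above 1 N or contact force between the fingers and potato_3 above 1 N).
It fails at once if a tin or bystander is shifted by more than 40 mm or knocked over (distance of any of mug, jar, low_tin, fork, roasting_tin, loaf_tin from where it was at the start of the episode above 0.04 m or angle between any of mug, jar, low_tin's own z axis and vertical above 0.5 rad).
It also fails if it takes over 59 s, if anything falls off the work surface, if the arm or the gripper's body presses on something with over 40 N, if the wrist force passes 120 N, or if a joint passes its speed limit or range.

## Robot

A 6-joint arm with a two-finger parallel gripper is mounted at the origin on a cart in front of the work surface, level with it; the furniture and walls round the work are solid. World frame = base frame: x ahead of the robot, y to its left, z up, the work surface at z = 0. Lengths are in mm, angles in rad, forces in N, time in s.
With the tool pointing down it reaches from about 275 to 750 mm from the base axis. Payload 10.2 kg.
Tool frame: the origin (TCP) lies at the very end of the fingers, on their centre line; the grasp point (between the pads) lies 19 mm behind it; z points along the fingers, y is the line along which they close (so a half turn about z gives the same grasp; the last joint's range is limited). The gripper opens to 85 mm and grips with 20 to 120 N. Pads are 22 mm wide; open, the fingers measure 114 mm over their backs; the gripper's body (76 mm by 85 mm) begins 54 mm behind the grasp point. The pads swing forward as they close: fully open they stand 13 mm farther back than shut.
Start: joints at [-1.445, 0.313, 1.498, -0, 1.331, -0.223], TCP at [179.417, -493.397, 231.294] pointing down, gripper open.
Joint ranges: [-2.94, 2.94], [-0.97, 2.17], [0.19, 2.56], [-1.23, 4.37], [0.02, 3.11], [-2.88, 2.88]. Speed limits (rad/s): [2.39, 2.39, 3.01, 3.14, 3.14, 3.14].

## Interface

Orientations are given as a unit quaternion [w, x, y, z].
In Python, from rig import telemetry, optics, ctrl gives the robot as it stands.
- The arm moves only by the tool servo_tool, never from a script. Its argument "deltas" is a list of rows, each a list of 3 entries, a list of its own where there are three numbers: the shift along the tool's x, y, z in units of 20 cm (1.0 is 20 cm), then the turn, a rotation vector about the tool's x, y, z in units of 90 degrees (1.0 is 90 degrees), then the opening, from 0 (shut) to 1 (fully open). A call has 1 to 8 rows; each row shifts and turns the commanded pose from where the row before left it, along the tool's axes as they then stand; what a row does not reach is not made up. A row lasts 1/10 s, in which the tool goes at most 50 mm and 8.59 degrees, less where a joint would pass 70% of its speed; a pose out of reach is approached as far as the arm can. A call with a number of a shift or a turn outside -1 to 1 is refused whole. A call with a gripper value outside its range is refused whole. The fingers move at their own pace and stop on an object; "squeeze" is the grip in N (left out, the last holds). Time passes only in rows, so rows that do not move let the fingers close. It gives the time, the measured TCP pose, the force, the opening and the grip force at its end, in the units of the state.
- telemetry.sense(): the state, without advancing time (a new reading comes with each control period).
- optics.capture(name): name is "side" or "top"; returns the picture (480x640x3 uint8, blue, green, red); there is no depth.
- optics.camera_model(name): a dict with "vfov" (degrees; the focal length in pixels is half the picture's height over the tangent of half this angle, whatever the lens; pixels are square), "cx", "cy" (the principal point, pixels), "R" (3x3) and "t" (3): a world point X has camera coordinates R X + t. Camera axes: x right, y down, z forward; pixel columns grow to the right and rows downward; lengths in mm; the calibration is good to about 2 mm. A picture is of the moment at which its call begins. camera_model takes no time and is no camera call.
- ctrl.finish_job(): hands the job in; it is judged then, once.
The state is a dict: "time_s": time; "joints": joint angles; "dq": joint speeds; "tau": joint torques, N m; "eef_pos": TCP position; "ee_rot": TCP orientation; "force": force on the tool from outside, world axes, zero at the start; "wrist_torque": the same for the moment, N m; "grip_width": opening from 0.0 (shut) to 1.0 (fully open); "grip_force": force on a finger pad.
Only numpy, scipy, OpenCV 4.12 (cv2) and the standard library are available. Lean on these libraries where they do the work, as an engineer would, in place of code of your own. Each camera call takes 0.05 s, during which the arm holds its last target. There are 200 camera calls.

## Working session

There is one attempt and no reset: what is moved stays moved. The work goes in short steps, Python scripts to look and compute and a tool call to move; the robot and the scene stay as the last step left them, time stands still between calls to the robot, and variables do not carry over. Pictures are saved under pics/ and viewed, at most 10 in all, crops included, and the job is handed in when it is done.

Besides the shell and the picture viewer there is one more tool, called after "Call:" as name(argument=value, ...) on one line, values as JSON. servo_tool: Moves the arm, as the interface text tells. Its arguments: {"type":"object","properties":{"deltas":{"type":"array"},"squeeze":{"type":"number"}},"required":["deltas"]}

```bash
mkdir -p pics; ls; python3 - <<'E'
from rig import telemetry, optics
import cv2, json
for n in("side","top"):
    cv2.imwrite(f"pics/{n}0.png",optics.capture(n)); print(n,optics.camera_model(n))
print(telemetry.sense())
E
```

```text
pics
side {'vfov': 47.76693195800679, 'cx': 325.2819549918979, 'cy': 239.99144735874674, 'R': array([[-0.6344601 , -0.77295034,  0.00285586],
       [-0.32005518,  0.2593439 , -0.91121096],
       [ 0.70358018, -0.57904103, -0.41193012]]), 't': array([376.76884323, 246.76427003, 980.09845226])}
top {'vfov': 55.06040023133585, 'cx': 320.7568392785169, 'cy': 239.45006568125686, 'R': array([[-2.24562809e-02, -9.99741246e-01, -3.62706601e-03],
       [-9.82105721e-01,  2.27384154e-02, -1.86952715e-01],
       [ 1.86986814e-01, -6.36100392e-04, -9.82362218e-01]]), 't': array([ 117.77594344,  504.44478624, 1150.26763715])}
{'time_s': 0.1, 'joints': array([-1.44540074e+00,  3.13406093e-01,  1.49832823e+00,  2.37424115e-05,
        1.33099302e+00, -2.23368890e-01]), 'dq': array([-0.00019624, -0.00114473, -0.00189668, -0.00056403, -0.00060955,
       -0.00069154]), 'tau': array([ 3.86501299e-03, -4.12897503e+01, -2.60140157e+01, -1.12009266e-04,
        3.02726054e-03, -1.49215936e-05]), 'eef_pos': array([ 179.39403084, -493.17149732,  230.79851303]), 'ee_rot': array([-5.66099517e-04,  9.84834240e-01,  1.73496966e-01,  3.92972779e-05]), 'force': array([ 1.22770517, -0.62831375,  0.07882224]), 'wrist_torque': array([ 0.00621142,  0.01707479, -0.03267052]), 'grip_force': 0.0, 'grip_width': 0.9952006320241054}
```

View pics/top0.png

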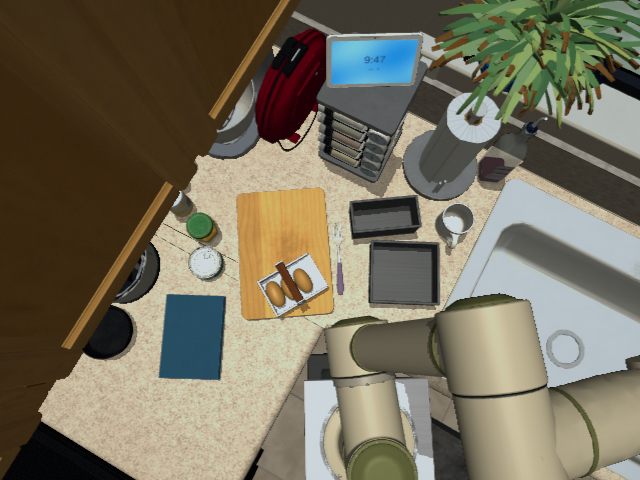

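View pics/side0.png

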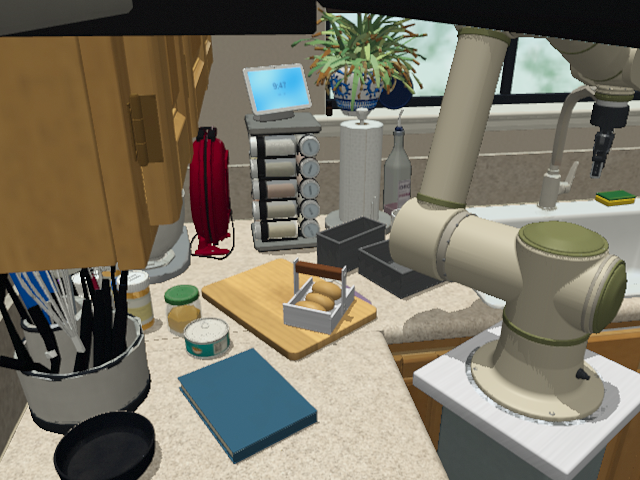

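The top view shows the scoop at about (293,284) on the board, the roasting tin at (404,273), the loaf tin at (385,216), and the fork between the board and the tins at (340,260). I'll enlarge that area.

```bash
python3 - <<'E'
import cv2
a=cv2.imread("pics/top0.png")[225:325,230:450]
b=cv2.imread("pics/side0.png")[235:345,260:400]
cv2.imwrite("pics/tc.png",cv2.resize(a,(792,360),interpolation=3))
cv2.imwrite("pics/sc.png",cv2.resize(b,(700,550),interpolation=3))
E
```

```text
(no output)
```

View pics/tc.png

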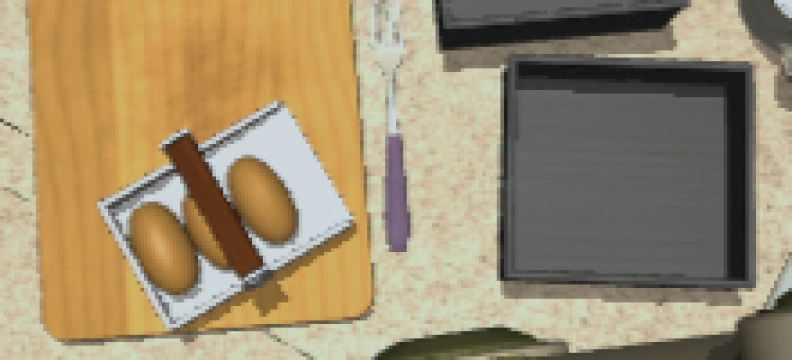

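View pics/sc.png

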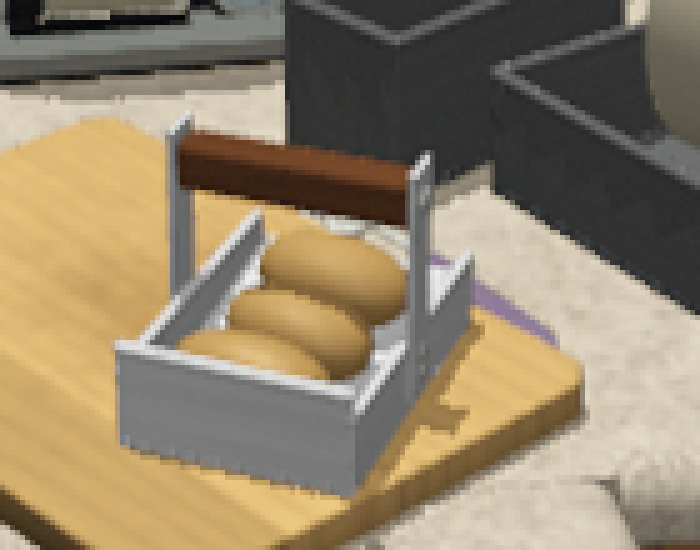

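The crop shows the open front of the scoop facing right, towards the tin. The bar's top face runs from (180,145) to (250,275), the back wall's top corners are at (100,203) and (175,327), and the roasting tin's rim corners are at (512,60), (752,65), (752,287) and (502,281).

```bash
cat >h.py <<'E'
import numpy as np
from rig import telemetry, optics
def ray(n,u,v,z):
    m=optics.camera_model(n); f=240/np.tan(np.radians(m['vfov'])/2)
    d=m['R'].T@np.array([(u-m['cx'])/f,(v-m['cy'])/f,1]); c=-m['R'].T@m['t']
    return c+d*(z-c[2])/d[2]
def proj(n,X):
    m=optics.camera_model(n); f=240/np.tan(np.radians(m['vfov'])/2)
    p=m['R']@np.array(X)+m['t']; return np.array([m['cx']+f*p[0]/p[2],m['cy']+f*p[1]/p[2]])
E
python3 - <<'E'
from h import *
np.set_printoptions(precision=1,suppress=True)
T=lambda u,v,z:ray("top",230+u/3.6,225+v/3.6,z)
S=lambda u,v,z:ray("side",260+u/5,235+v/5,z)
a,b=T(180,145,131),T(250,275,131);print("bar",a,b,(a+b)/2,np.degrees(np.arctan2(*(a-b)[[1,0]])), np.linalg.norm(a-b))
a,b=T(100,203,68),T(175,327,68);print("back",a,b,(a+b)/2,np.degrees(np.arctan2(*(a-b)[[1,0]])))
a,b=S(117,345,68),S(357,402,68);print("backS",a,b,(a+b)/2,np.degrees(np.arctan2(*(a-b)[[1,0]])))
a,b=S(180,133,131),S(412,168,131);print("barS near top edge",a,b,(a+b)/2,np.degrees(np.arctan2(*(a-b)[[1,0]])))
c=[T(*p,65) for p in((512,60),(752,65),(752,287),(502,281))];print("tin",np.array(c),np.mean(c,0))
c=[T(*p,22) for p in((28,0),(372,310),(50,338))];print("board",np.array(c))
c=[ray("top",*p,88) for p in((349,203),(416,197),(420,229),(354,238))];print("loaf",np.array(c))
print("fork",T(397,250,10),T(390,0,10), "mug",ray("top",457,220,91))
# lip corners
print("lip",T(278,103,56),T(352,222,56))
print(proj("side",[400,30,200]))
E
```

```text
bar [430.5 205.2 131. ] [343.7 159.9 131. ] [387.1 182.6 131. ] 27.576724231688384 97.95561397091876
back [399.5 267.   68. ] [312.8 215.1  68. ] [356.1 241.   68. ] 30.93326636369921
backS [397.9 268.7  68. ] [305.6 221.7  68. ] [351.7 245.2  68. ] 26.950852121058084
barS near top edge [431.3 211.3 131. ] [348.1 158.1 131. ] [389.7 184.7 131. ] 32.59094154834036
tin [[ 494.9  -25.4   65. ]
 [ 487.3 -195.6   65. ]
 [ 331.2 -184.6   65. ]
 [ 339.3  -11.7   65. ]] [ 413.2 -104.3   65. ]
board [[556.4 327.4  22. ]
 [322.8  78.   22. ]
 [308.2 308.9  22. ]]
loaf [[ 592.3   32.1   88. ]
 [ 604.1 -139.6   88. ]
 [ 520.4 -144.6   88. ]
 [ 501.1   22.6   88. ]]
fork [366.1  58.3  10. ] [552.8  57.9  10. ] mug [ 540.8 -238.6   91. ]
lip [469.2 141.8  56. ] [383.3  91.2  56. ]
[372.1 214. ]
```

Estimates: scoop yaw is about -60°, the bar centre about (388,183) and the tin centre about (413,-104). The tool's y axis needs to turn only about 10° to line up with the scoop's x. I'll set out above the bar now.

Call:
servo_tool(deltas=[[[0.05, -0.08, 0], [0, 0, 0], 1], [[0.13, -0.17, 0], [0, 0, 0], 1], [[0.13, -0.18, 0], [0, 0, 0], 1], [[0.13, -0.18, 0], [0, 0, 0], 1], [[0.13, -0.18, 0], [0, 0, 0], 1], [[0.13, -0.18, 0], [0, 0, 0], 1], [[0.13, -0.18, 0], [0, 0, 0], 1], [[0.13, -0.18, 0], [0, 0, 0], 1]], squeeze=60)

```text
time_s: 0.9
eef_pos: [268.9, -176.0, 231.2]
ee_rot: [-0.0, 0.985, 0.173, 0.0]
force: [0.7, 1.0, 0.2]
grip_width: 1.0
grip_force: 0.0
```

Call:
servo_tool(deltas=[[[0.13, -0.18, 0], [0, 0, 0], 1], [[0.13, -0.18, 0], [0, 0, 0], 1], [[0.13, -0.18, 0], [0, 0, 0], 1], [[0.13, -0.18, 0], [0, 0, 0], 1], [[0.13, -0.18, 0], [0, 0, 0], 1], [[0.13, -0.18, 0], [0, 0, 0], 1], [[0.13, -0.17, 0], [0, 0, 0], 1], [[0.1, -0.12, 0], [0, 0, 0], 1]])

```text
time_s: 1.7
eef_pos: [365.1, 151.2, 231.1]
ee_rot: [-0.0, 0.985, 0.174, -0.0]
force: [-0.1, -0.7, 0.1]
grip_width: 0.997
grip_force: 0.0
```

Call:
servo_tool(deltas=[[[0, 0, 0], [0, 0, -0.05], 1], [[0, 0, 0], [0, 0, -0.06], 1], [[0, 0, 0], [0, 0, 0], 1], [[0, 0, 0], [0, 0, 0], 1]])

```text
time_s: 2.1
eef_pos: [365.0, 148.7, 231.2]
ee_rot: [-0.0, 0.967, 0.257, -0.0]
force: [1.2, -1.2, -0.8]
grip_width: 0.995
grip_force: 0.0
```

Call:
servo_tool(deltas=[[[0.09, -0.045, 0.1], [0, 0, 0], 1], [[0.095, -0.045, 0.1], [0, 0, 0], 1], [[0, 0, 0.1], [0, 0, 0], 1], [[0, 0, 0], [0, 0, 0], 1], [[0, 0, 0], [0, 0, 0], 1]])

```text
time_s: 2.6
eef_pos: [388.3, 182.5, 171.8]
ee_rot: [0.0, 0.966, 0.257, -0.0]
force: [-0.0, 1.0, -0.4]
grip_width: 1.001
grip_force: 0.0
```

```bash
python3 - <<'E'
import cv2,numpy as np
from h import *
s=optics.capture("side");t=optics.capture("top")
cv2.imwrite("pics/close.png",np.hstack([cv2.resize(s[200:350,260:400],(420,450),interpolation=3),cv2.resize(t[210:330,240:340],(375,450),interpolation=3)]))
print(telemetry.sense()['eef_pos'])
p=telemetry.sense()['eef_pos'];print(proj('side',p),proj('top',p))
E
```

```text
[388.72342457 182.59900842 172.45510125]
[319.99276027 246.3156001 ] [288.35496756 280.79384762]
```

View pics/close.png

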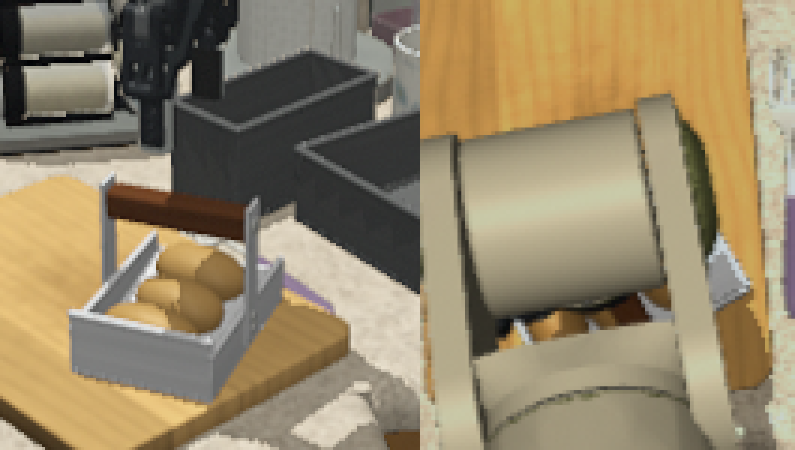

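The side view shows the fingers straddling the bar: near finger at crop (153,140), far finger at (208,90), bar at (180,208). I'll go straight down and close.

Call:
servo_tool(deltas=[[[0, 0, 0.08], [0, 0, 0], 1], [[0, 0, 0.09], [0, 0, 0], 1], [[0, 0, 0.08], [0, 0, 0], 1], [[0, 0, 0.06], [0, 0, 0], 1], [[0, 0, 0.04], [0, 0, 0], 1], [[0, 0, 0], [0, 0, 0], 1], [[0, 0, 0], [0, 0, 0], 0.6], [[0, 0, 0], [0, 0, 0], 0.4]])

```text
time_s: 3.5
eef_pos: [388.7, 182.8, 102.0]
ee_rot: [0.0, 0.966, 0.258, 0.001]
force: [-0.3, 0.1, 0.5]
grip_width: 0.69
grip_force: 0.0
```

Call:
servo_tool(deltas=[[[0, 0, 0], [0, 0, 0], 0.35], [[0, 0, 0], [0, 0, 0], 0.3], [[0, 0, 0], [0, 0, 0], 0.25], [[0, 0, 0], [0, 0, 0], 0.2], [[0, 0, 0], [0, 0, 0], 0.1], [[0, 0, 0], [0, 0, 0], 0], [[0, 0, 0], [0, 0, 0], 0], [[0, 0, 0], [0, 0, 0], 0]], squeeze=80)

```text
time_s: 4.3
eef_pos: [388.3, 183.0, 101.7]
ee_rot: [-0.0, 0.966, 0.258, 0.0]
force: [-1.0, 0.5, 5.6]
grip_width: 0.218
grip_force: 78.6
```

Gripped. Now a gentle lift.

Call:
servo_tool(deltas=[[[0, 0, -0.005], [0, 0, 0], 0], [[0, 0, -0.01], [0, 0, 0], 0], [[0, 0, -0.015], [0, 0, 0], 0], [[0, 0, -0.02], [0, 0, 0], 0], [[0, 0, -0.025], [0, 0, 0], 0], [[0, 0, -0.03], [0, 0, 0], 0], [[0, 0, -0.035], [0, 0, 0], 0], [[0, 0, -0.04], [0, 0, 0], 0]])

```text
time_s: 5.1
eef_pos: [388.2, 182.8, 137.9]
ee_rot: [-0.0, 0.966, 0.258, -0.0]
force: [-0.6, -0.1, -6.6]
grip_width: 0.219
grip_force: 78.3
```

Call:
servo_tool(deltas=[[[0, 0, -0.045], [0, 0, 0], 0], [[0, 0, -0.045], [0, 0, 0], 0], [[0, 0, -0.045], [0, 0, 0], 0], [[0, 0, -0.04], [0, 0, 0], 0], [[0, 0, -0.035], [0, 0, 0], 0], [[0, 0, -0.025], [0, 0, 0], 0], [[0, 0, -0.015], [0, 0, 0], 0], [[0, 0, -0.005], [0, 0, 0], 0]])

```text
time_s: 5.9
eef_pos: [388.3, 182.8, 188.5]
ee_rot: [-0.0, 0.966, 0.258, 0.0]
force: [0.1, -0.3, -5.4]
grip_width: 0.219
grip_force: 78.3
```

```bash
python3 - <<'E'
import cv2,numpy as np
from h import *
s=optics.capture("side");t=optics.capture("top")
cv2.imwrite("pics/lift.png",np.hstack([cv2.resize(s[170:340,260:400],(420,510),interpolation=3),cv2.resize(t[210:340,240:340],(380,510),interpolation=3)]))
x=telemetry.sense();print(x['eef_pos'],x['ee_rot'],x['force'],x['wrist_torque'],x['joints'])
E
```

```text
[388.15293592 182.77100387 188.17527986] [-1.73139675e-05  9.66187228e-01  2.57841444e-01 -1.70202016e-04] [-0.16024244  0.50607391 -6.39151566] [-0.03358752 -0.02445424 -0.00290986] [1.65564523e-01 1.43868112e-01 1.83113670e+00 2.28999199e-06
 1.16692999e+00 1.21478507e+00]
```

View pics/lift.png

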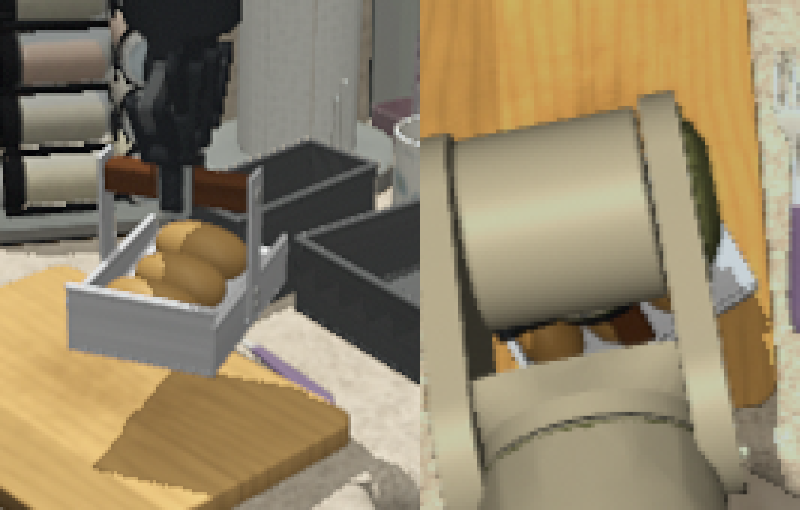

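Lifted level, with all three potatoes resting against the back wall (crop (200,270)). I'll work out the rows for the carry: TCP to (414,11), scoop yaw -92°.

```bash
cat >plan.py <<'E'
import numpy as np
from scipy.spatial.transform import Rotation as R
from rig import telemetry
def toolrot(yaw,tip):   # tool x=scoop y, tool y=scoop x, z down; tip front-down (deg)
    a=np.radians(yaw); x=np.array([-np.sin(a),np.cos(a),0]); y=np.array([np.cos(a),np.sin(a),0])
    return R.from_matrix(np.c_[x,y,[0,0,-1]])*R.from_euler('x',tip,degrees=True)
def rows(poses,grip,start=None):
    """poses: list of (pos,Rot). prints calls of 8 rows, rounded, following cumulative rounding"""
    s=telemetry.sense()
    p,q=start or (s['eef_pos'],R.from_quat(s['ee_rot'],scalar_first=True))
    out=[]
    for P,Q in poses:
        d=np.round(q.inv().apply(P-p)/200,3); w=np.round((q.inv()*Q).as_rotvec()/(np.pi/2),3)
        assert np.linalg.norm(d)*200<50 and np.linalg.norm(w)*90<8.59
        out.append([(d+0.).tolist(),(w+0.).tolist(),grip]); p=p+q.apply(d*200); q=q*R.from_rotvec(w*np.pi/2)
    for i in range(0,len(out),8): print(str(out[i:i+8]).replace('0.0,','0,').replace('0.0]','0]'),'\n')
mj=lambda n:[(lambda t:10*t**3-15*t**4+6*t**5)(k/n) for k in range(1,n+1)]
E
python3 - <<'E'
from plan import *
p0=np.array([388.3,182.8,188.3]);p1=np.array([414,11,190.])
rows([(p0+s*(p1-p0),toolrot(-60.2-31.8*s,0)) for s in mj(24)],0,(p0,toolrot(-60.2,0)))
E
```

```text
[[[0, 0.001, 0], [0, 0, 0], 0], [[-0.002, 0.003, 0], [0, 0, 0.002], 0], [[-0.003, 0.009, 0], [0, 0, 0.004], 0], [[-0.006, 0.016, 0], [0, 0, 0.007], 0], [[-0.009, 0.023, -0.001], [0, 0, 0.01], 0], [[-0.011, 0.032, 0], [0, 0, 0.014], 0], [[-0.013, 0.041, 0], [0, 0, 0.017], 0], [[-0.014, 0.048, -0.001], [0, 0, 0.02], 0]] 

[[[-0.014, 0.055, 0], [0, 0, 0.023], 0], [[-0.014, 0.06, -0.001], [0, 0, 0.025], 0], [[-0.012, 0.065, -0.001], [0, 0, 0.027], 0], [[-0.009, 0.067, 0], [0, 0, 0.028], 0], [[-0.006, 0.067, -0.001], [0, 0, 0.027], 0], [[-0.004, 0.066, -0.001], [0, 0, 0.027], 0], [[0, 0.062, 0], [0, 0, 0.025], 0], [[0.002, 0.056, -0.001], [0, 0, 0.023], 0]] 

[[[0.003, 0.05, 0], [0, 0, 0.021], 0], [[0.004, 0.042, -0.001], [0, 0, 0.017], 0], [[0.004, 0.034, 0], [0, 0, 0.014], 0], [[0.004, 0.025, 0], [0, 0, 0.01], 0], [[0.003, 0.017, 0], [0, 0, 0.007], 0], [[0.002, 0.009, 0], [0, 0, 0.004], 0], [[0, 0.004, 0], [0, 0, 0.001], 0], [[0, 0, -0.001], [0, 0, 0], 0]]
```

Call:
servo_tool(deltas=[[[0, 0.002, 0], [0, 0, 0], 0], [[-0.002, 0.003, 0], [0, 0, 0.002], 0], [[-0.003, 0.009, 0], [0, 0, 0.004], 0], [[-0.006, 0.016, 0], [0, 0, 0.007], 0], [[-0.009, 0.023, 0], [0, 0, 0.01], 0], [[-0.011, 0.032, 0], [0, 0, 0.014], 0], [[-0.013, 0.041, 0], [0, 0, 0.017], 0], [[-0.014, 0.048, 0], [0, 0, 0.02], 0]])

```text
time_s: 6.8
eef_pos: [394.0, 145.7, 188.3]
ee_rot: [0.0, 0.98, 0.2, 0.0]
force: [0.0, -0.2, -5.5]
grip_width: 0.224
grip_force: 78.3
```

Call:
servo_tool(deltas=[[[-0.014, 0.055, 0], [0, 0, 0.023], 0], [[-0.014, 0.06, 0], [0, 0, 0.025], 0], [[-0.012, 0.065, 0], [0, 0, 0.027], 0], [[-0.009, 0.067, 0], [0, 0, 0.028], 0], [[-0.006, 0.067, 0], [0, 0, 0.027], 0], [[-0.004, 0.066, 0], [0, 0, 0.027], 0], [[0, 0.062, 0], [0, 0, 0.025], 0], [[0.002, 0.056, 0], [0, 0, 0.023], 0]])

```text
time_s: 7.6
eef_pos: [409.0, 45.7, 188.3]
ee_rot: [0.0, 0.999, 0.04, 0.0]
force: [0.3, 0.3, -6.8]
grip_width: 0.223
grip_force: 78.3
```

Call:
servo_tool(deltas=[[[0.003, 0.05, 0], [0, 0, 0.021], 0], [[0.004, 0.042, 0], [0, 0, 0.017], 0], [[0.004, 0.034, 0], [0, 0, 0.014], 0], [[0.004, 0.025, 0], [0, 0, 0.01], 0], [[0.003, 0.017, 0], [0, 0, 0.007], 0], [[0.002, 0.009, 0], [0, 0, 0.004], 0], [[0, 0.004, 0], [0, 0, 0.001], 0], [[0, 0, 0], [0, 0, 0], 0]])

```text
time_s: 8.4
eef_pos: [414.2, 11.0, 188.3]
ee_rot: [-0.0, 1.0, -0.016, -0.0]
force: [0.8, -0.4, -5.6]
grip_width: 0.224
grip_force: 78.3
```

```bash
python3 - <<'E'
import cv2,numpy as np
from h import *
s=optics.capture("side");t=optics.capture("top")
cv2.imwrite("pics/carry.png",np.hstack([cv2.resize(s[140:340,290:460],(425,500),interpolation=3),cv2.resize(t[190:330,300:405],(375,500),interpolation=3)]))
x=telemetry.sense();print(x['eef_pos'],x['ee_rot'],x['force'],x['joints'])
E
```

```text
[414.18434295  11.07133103 188.26274848] [-4.96648854e-05  9.99867623e-01 -1.62705503e-02 -5.89234213e-05] [ 0.20741573  0.38040516 -6.86576979] [-2.57835365e-01  1.10833166e-01  1.86918791e+00  7.43927736e-05
  1.16170977e+00  1.34547390e+00]
```

View pics/carry.png

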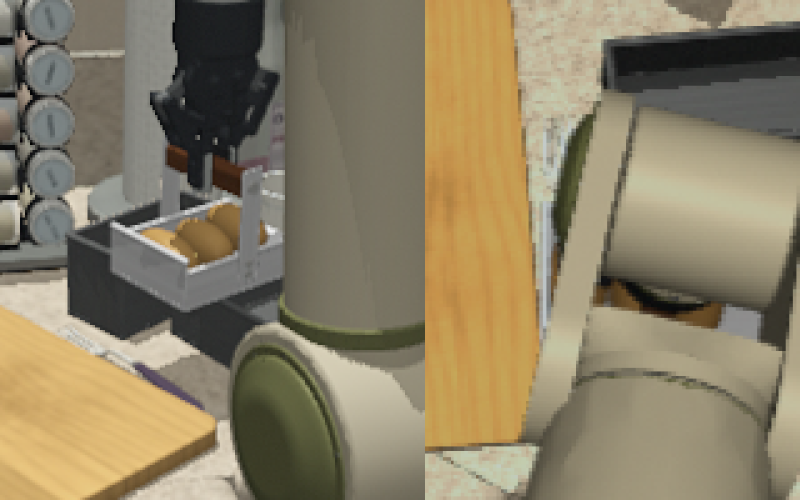

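Level above the near rim, with all three potatoes still in the scoop (crop (205,235)). Next I'll lower it 30 mm and plan a tip about the lip.

Call:
servo_tool(deltas=[[[0, 0, 0.003], [0, 0, 0], 0], [[0, 0, 0.012], [0, 0, 0], 0], [[0, 0, 0.025], [0, 0, 0], 0], [[0, 0, 0.035], [0, 0, 0], 0], [[0, 0, 0.035], [0, 0, 0], 0], [[0, 0, 0.025], [0, 0, 0], 0], [[0, 0, 0.012], [0, 0, 0], 0], [[0, 0, 0.003], [0, 0, 0], 0]])

```text
time_s: 9.3
eef_pos: [414.2, 10.9, 158.0]
ee_rot: [-0.0, 1.0, -0.016, -0.0]
force: [-0.3, -0.1, -5.9]
grip_width: 0.219
grip_force: 78.4
```

```bash
cat >tip.py <<'E'
from plan import *
off=np.array([0,79,57.])  # lip from TCP in the tool frame
def pose(th,lz,fwd=0):
    Q=toolrot(-91.8,th); lip=np.array([414.2-2.5,11-79-fwd,lz]); return lip-Q.apply(off),Q
E
python3 - <<'E'
from tip import *
th=np.r_[np.array(mj(32))*42]
rows([pose(t,101.3-5*t/42) for t in th],0,pose(0,101.3)); print(pose(0,101.3)[0],telemetry.sense()['eef_pos'],pose(42,96)[0])
E
```

```text
[[[0, 0, 0], [0, 0, 0], 0], [[0, 0, -0.001], [0.001, 0, 0], 0], [[0, 0.001, -0.001], [0.002, 0, 0], 0], [[0, 0.002, -0.002], [0.004, 0, 0], 0], [[0, 0.003, -0.004], [0.007, 0, 0], 0], [[0, 0.004, -0.005], [0.009, 0, 0], 0], [[0, 0.005, -0.006], [0.011, 0, 0], 0], [[0, 0.007, -0.008], [0.014, 0, 0], 0]] 

[[[0, 0.008, -0.01], [0.017, 0, 0], 0], [[0, 0.008, -0.01], [0.019, 0, 0], 0], [[0, 0.01, -0.012], [0.021, 0, 0], 0], [[0, 0.011, -0.013], [0.023, 0, 0], 0], [[0, 0.012, -0.014], [0.025, 0, 0], 0], [[0, 0.012, -0.014], [0.026, 0, 0], 0], [[0, 0.013, -0.016], [0.027, 0, 0], 0], [[0, 0.013, -0.015], [0.027, 0, 0], 0]] 

[[[0, 0.013, -0.015], [0.028, 0, 0], 0], [[0, 0.013, -0.015], [0.026, 0, 0], 0], [[0, 0.013, -0.015], [0.026, 0, 0], 0], [[0, 0.012, -0.014], [0.025, 0, 0], 0], [[0, 0.011, -0.013], [0.023, 0, 0], 0], [[0, 0.01, -0.012], [0.022, 0, 0], 0], [[0, 0.009, -0.011], [0.019, 0, 0], 0], [[0, 0.009, -0.009], [0.016, 0, 0], 0]] 

[[[0, 0.006, -0.008], [0.014, 0, 0], 0], [[0, 0.006, -0.007], [0.012, 0, 0], 0], [[0, 0.004, -0.005], [0.009, 0, 0], 0], [[0, 0.003, -0.004], [0.006, 0, 0], 0], [[0, 0.002, -0.002], [0.004, 0, 0], 0], [[0, 0.002, -0.001], [0.003, 0, 0], 0], [[0, 0, -0.001], [0.001, 0, 0], 0], [[0, 0, 0], [0, 0, 0], 0]] 

[414.18144997  10.96101827 158.3       ] [414.16704124  10.91885404 157.98214419] [412.34605639 -47.44215241 191.22057295]
```

Call:
servo_tool(deltas=[[[0, 0.001, -0.001], [0.002, 0, 0], 0], [[0, 0.003, -0.003], [0.006, 0, 0], 0], [[0, 0.005, -0.006], [0.01, 0, 0], 0], [[0, 0.007, -0.008], [0.014, 0, 0], 0], [[0, 0.008, -0.01], [0.017, 0, 0], 0], [[0, 0.009, -0.011], [0.019, 0, 0], 0], [[0, 0.01, -0.012], [0.021, 0, 0], 0], [[0, 0.01, -0.012], [0.022, 0, 0], 0]])

```text
time_s: 10.1
eef_pos: [414.0, -1.0, 170.5]
ee_rot: [-0.088, 0.996, -0.016, 0.002]
force: [0.3, 0.5, -6.4]
grip_width: 0.219
grip_force: 78.4
```

Call:
servo_tool(deltas=[[[0, 0.01, -0.012], [0.022, 0, 0], 0], [[0, 0.01, -0.012], [0.022, 0, 0], 0], [[0, 0.01, -0.012], [0.022, 0, 0], 0], [[0, 0.01, -0.012], [0.022, 0, 0], 0], [[0, 0.01, -0.012], [0.022, 0, 0], 0], [[0, 0.01, -0.012], [0.022, 0, 0], 0], [[0, 0.01, -0.012], [0.022, 0, 0], 0], [[0, 0.01, -0.012], [0.022, 0, 0], 0]])

```text
time_s: 10.9
eef_pos: [413.3, -21.8, 184.1]
ee_rot: [-0.225, 0.974, -0.016, 0.004]
force: [0.4, -0.2, -3.8]
grip_width: 0.222
grip_force: 79.2
```

Call:
servo_tool(deltas=[[[0, 0.01, -0.012], [0.022, 0, 0], 0], [[0, 0.01, -0.012], [0.022, 0, 0], 0], [[0, 0.01, -0.012], [0.022, 0, 0], 0], [[0, 0.01, -0.012], [0.022, 0, 0], 0], [[0, 0.01, -0.012], [0.022, 0, 0], 0], [[0, 0.01, -0.012], [0.022, 0, 0], 0], [[0, 0.01, -0.012], [0.022, 0, 0], 0], [[0, 0.008, -0.009], [0.018, 0, 0], 0]])

```text
time_s: 11.7
eef_pos: [412.5, -44.8, 191.0]
ee_rot: [-0.354, 0.935, -0.016, 0.006]
force: [0.8, 0.2, -3.5]
grip_width: 0.224
grip_force: 79.2
```

Call:
servo_tool(deltas=[[[0, 0, 0], [0, 0, 0], 0], [[0, 0, 0], [0, 0, 0], 0], [[0, 0, 0], [0, 0, 0], 0], [[0, 0, 0], [0, 0, 0], 0], [[0, 0, 0], [0, 0, 0], 0], [[0, 0, 0], [0, 0, 0], 0]])

```text
time_s: 12.3
eef_pos: [412.4, -44.3, 191.1]
ee_rot: [-0.353, 0.936, -0.015, 0.006]
force: [-0.5, -0.8, -4.4]
grip_width: 0.219
grip_force: 79.3
```

```bash
python3 - <<'E'
import cv2,numpy as np
from h import *
s=optics.capture("side");t=optics.capture("top")
cv2.imwrite("pics/tip.png",np.hstack([cv2.resize(s[140:340,290:460],(425,500),interpolation=3),cv2.resize(t[210:330,350:450],(375,500),interpolation=3)]))
x=telemetry.sense();print(x['eef_pos'],x['ee_rot'],x['force'],x['joints'])
E
```

```text
[412.44319782 -44.41390715 191.05436114] [-0.35263882  0.93561598 -0.01530851  0.00585192] [ 1.27588175 -0.18328651 -3.50397997] [-0.73799254  0.28753131  1.82801161  0.52686033  1.54734883  0.70937002]
```

View pics/tip.png

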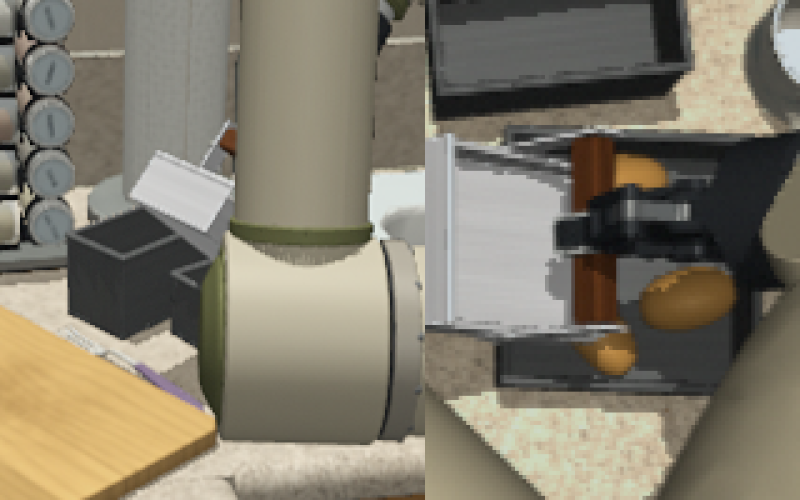

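All three potatoes are visible in the tin, at crop (640,170), (690,298) and (610,352). I'll lift straight up, then level the scoop.

Call:
servo_tool(deltas=[[[0, -0.015, -0.018], [0, 0, 0], 0], [[0, -0.033, -0.038], [0, 0, 0], 0], [[0, -0.033, -0.038], [0, 0, 0], 0], [[0, -0.033, -0.038], [0, 0, 0], 0], [[0, -0.033, -0.038], [0, 0, 0], 0], [[0, 0, 0], [-0.03, 0, 0], 0], [[0, 0, 0], [-0.06, 0, 0], 0], [[0, 0, 0], [-0.06, 0, 0], 0]])

```text
time_s: 13.2
eef_pos: [412.4, -45.1, 236.0]
ee_rot: [-0.238, 0.971, -0.016, 0.004]
force: [-1.0, 0.6, -4.3]
grip_width: 0.222
grip_force: 79.2
```

Call:
servo_tool(deltas=[[[0, 0, 0], [-0.06, 0, 0], 0], [[0, 0, 0], [-0.06, 0, 0], 0], [[0, 0, 0], [-0.06, 0, 0], 0], [[0, 0, 0], [-0.06, 0, 0], 0], [[0, 0, 0], [-0.05, 0, 0], 0], [[0, 0, 0], [-0.02, 0, 0], 0], [[0, 0, 0], [0, 0, 0], 0], [[0, 0, 0], [0, 0, 0], 0]])

```text
time_s: 14.0
eef_pos: [412.3, -44.5, 236.0]
ee_rot: [0.0, 1.0, -0.016, 0.0]
force: [-0.2, -0.8, -3.9]
grip_width: 0.217
grip_force: 79.1
```

```bash
python3 - <<'E'
from plan import *
s=telemetry.sense();q=R.from_quat(s['ee_rot'],scalar_first=True);print(s['eef_pos'],q.as_matrix().round(3),s['force'])
T=toolrot(-60.2,0)
p0=s['eef_pos'];p1=np.array([400,185,p0[2]])
from scipy.spatial.transform import Slerp
S=Slerp([0,1],R.concatenate([q,T]))
rows([(p0+u*(p1-p0),S(u)) for u in mj(16)],0)
E
```

```text
[412.29935848 -44.49772757 235.99949315] [[ 0.999 -0.032  0.   ]
 [-0.032 -0.999 -0.001]
 [ 0.     0.001 -1.   ]] [-0.15308653 -0.75631552 -3.94958124]
[[[0, -0.003, 0], [0, 0, -0.001], 0], [[-0.002, -0.015, 0], [0, 0, -0.005], 0], [[-0.002, -0.038, 0], [0, 0, -0.011], 0], [[-0.004, -0.063, 0], [0, 0, -0.019], 0], [[-0.003, -0.088, 0], [0, 0, -0.027], 0], [[0.002, -0.109, 0], [0, 0, -0.034], 0], [[0.008, -0.125, 0], [0, 0, -0.038], 0], [[0.017, -0.132, -0.001], [0, 0, -0.041], 0]] 

[[[0.025, -0.131, 0], [0, 0, -0.041], 0], [[0.031, -0.121, 0], [0, 0, -0.038], 0], [[0.034, -0.104, 0], [0, 0, -0.033], 0], [[0.032, -0.082, 0], [0, 0, -0.027], 0], [[0.025, -0.058, 0], [0.001, 0, -0.02], 0], [[0.016, -0.034, 0], [0, 0, -0.011], 0], [[0.007, -0.014, 0], [0, 0, -0.005], 0], [[0.001, -0.002, 0], [0, 0, -0.001], 0]]
```

Call:
servo_tool(deltas=[[[0, -0.003, 0], [0, 0, -0.001], 0], [[-0.002, -0.015, 0], [0, 0, -0.005], 0], [[-0.002, -0.038, 0], [0, 0, -0.011], 0], [[-0.004, -0.063, 0], [0, 0, -0.019], 0], [[-0.003, -0.088, 0], [0, 0, -0.027], 0], [[0.002, -0.109, 0], [0, 0, -0.034], 0], [[0.008, -0.125, 0], [0, 0, -0.038], 0], [[0.017, -0.132, 0], [0, 0, -0.041], 0]])

```text
time_s: 14.8
eef_pos: [406.0, 71.6, 235.8]
ee_rot: [0.001, 0.992, 0.123, -0.0]
force: [-0.1, 0.6, -4.1]
grip_width: 0.223
grip_force: 79.2
```

Call:
servo_tool(deltas=[[[0.025, -0.131, 0], [0, 0, -0.041], 0], [[0.031, -0.121, 0], [0, 0, -0.038], 0], [[0.034, -0.104, 0], [0, 0, -0.033], 0], [[0.032, -0.082, 0], [0, 0, -0.027], 0], [[0.025, -0.058, 0], [0, 0, -0.02], 0], [[0.016, -0.034, 0], [0, 0, -0.011], 0], [[0.007, -0.014, 0], [0, 0, -0.005], 0], [[0, 0, 0], [0, 0, 0], 0]])

```text
time_s: 15.6
eef_pos: [400.1, 184.4, 235.5]
ee_rot: [0.001, 0.967, 0.257, -0.0]
force: [0.5, -0.3, -4.0]
grip_width: 0.221
grip_force: 79.1
```

Call:
servo_tool(deltas=[[[0, 0, 0.03], [0, 0, 0], 0], [[0, 0, 0.08], [0, 0, 0], 0], [[0, 0, 0.12], [0, 0, 0], 0], [[0, 0, 0.12], [0, 0, 0], 0], [[0, 0, 0.12], [0, 0, 0], 0], [[0, 0, 0.08], [0, 0, 0], 0], [[0, 0, 0.05], [0, 0, 0], 0], [[0, 0, 0.02], [0, 0, 0], 0]])

```text
time_s: 16.4
eef_pos: [400.1, 183.7, 110.8]
ee_rot: [0.001, 0.967, 0.256, -0.001]
force: [-0.7, -0.2, -3.4]
grip_width: 0.223
grip_force: 79.0
```

Lowering the last 9 mm in small steps.

Call:
servo_tool(deltas=[[[0, 0, 0.015], [0, 0, 0], 0], [[0, 0, 0.015], [0, 0, 0], 0], [[0, 0, 0.006], [0, 0, 0], 0], [[0, 0, 0.005], [0, 0, 0], 0], [[0, 0, 0.003], [0, 0, 0], 0], [[0, 0, 0], [0, 0, 0], 0]])

```text
time_s: 17.0
eef_pos: [400.3, 184.0, 102.9]
ee_rot: [0.001, 0.967, 0.256, -0.0]
force: [0.5, -0.1, -4.0]
grip_width: 0.218
grip_force: 79.0
```

Call:
servo_tool(deltas=[[[0, 0, 0.003], [0, 0, 0], 0], [[0, 0, 0.003], [0, 0, 0], 0], [[0, 0, 0.002], [0, 0, 0], 0], [[0, 0, 0], [0, 0, 0], 0]])

```text
time_s: 17.4
eef_pos: [400.4, 183.9, 101.7]
ee_rot: [0.001, 0.967, 0.256, -0.0]
force: [-1.5, -2.0, 4.6]
grip_width: 0.218
grip_force: 80.6
```

The scoop has touched the board at its original height. Opening, then rising clear.

Call:
servo_tool(deltas=[[[0, 0, 0], [0, 0, 0], 0.25], [[0, 0, 0], [0, 0, 0], 0.35], [[0, 0, 0], [0, 0, 0], 0.6], [[0, 0, 0], [0, 0, 0], 1], [[0, 0, 0], [0, 0, 0], 1], [[0, 0, 0], [0, 0, 0], 1], [[0, 0, 0], [0, 0, 0], 1]])

```text
time_s: 18.1
eef_pos: [400.3, 184.0, 101.2]
ee_rot: [0.001, 0.967, 0.256, -0.0]
force: [0.1, 0.0, -0.3]
grip_width: 1.003
grip_force: 0.0
```

Call:
servo_tool(deltas=[[[0, 0, -0.05], [0, 0, 0], 1], [[0, 0, -0.1], [0, 0, 0], 1], [[0, 0, -0.2], [0, 0, 0], 1], [[0, 0, -0.2], [0, 0, 0], 1], [[0, 0, -0.15], [0, 0, 0], 1], [[0, 0, -0.05], [0, 0, 0], 1], [[0, 0, 0], [0, 0, 0], 1]])

```text
time_s: 18.8
eef_pos: [400.5, 184.3, 252.2]
ee_rot: [0.001, 0.967, 0.256, 0.001]
force: [-0.6, 0.6, -0.4]
grip_width: 0.998
grip_force: 0.0
```

```bash
python3 - <<'E'
import cv2,numpy as np
from h import *
s=optics.capture("side");t=optics.capture("top")
cv2.imwrite("pics/end.png",np.hstack([cv2.resize(s[180:350,260:400],(420,510),interpolation=3),cv2.resize(t[220:340,360:450],(380,510),interpolation=3)]))
x=telemetry.sense();print(x['eef_pos'],x['time_s'],x['force'],x['grip_width'])
E
```

```text
[399.74777771 184.14694952 250.02516118] 18.9 [-0.48865522 -0.02670114 -1.08489532] 0.9998452861498691
```

View pics/end.png

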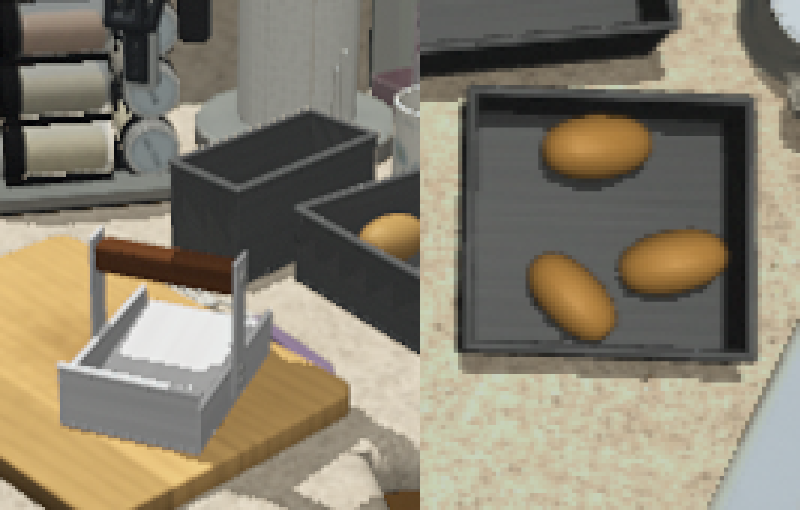

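The empty scoop stands flat on the board. All three potatoes lie in the roasting tin, at crop (595,147), (672,262) and (570,296), and the gripper is clear.

```bash
python3 -c "
from rig import ctrl; print(ctrl.finish_job())"
```

```text
the job is handed in; nothing more can be done
None
```

The job is handed in at about 19 s of the 59 s allowed: the last pictures show all three potatoes in the roasting tin and the empty scoop standing flat on the chopping board, released with the gripper clear; the judge's verdict was not shown.

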